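Close the tea caddy and press on its snap cap

ROBOT

A 6-joint arm with a two-finger parallel gripper is mounted at the origin on a cart in front of the work surface, level with it; the furniture and walls round the work are solid. World frame = base frame: x ahead of the robot, y to its left, z up, the work surface at z = 0. Lengths are in m, angles in rad, forces in N, time in s.
With the tool pointing down it reaches from about 0.425 to 0.95 m from the base axis. Payload 3.5 kg.
Tool frame: the origin (TCP) lies on the centre line of the jaws, within the pads' length; the fingertips stand 22 mm ahead of it and the grasp point (between the pads) lies 3 mm ahead of it; z points along the fingers, y is the line along which they close (so a half turn about z gives the same grasp; the last joint's range is limited). The gripper opens to 85 mm and grips with 20 to 120 N. Pads are 22 mm wide; open, the fingers measure 114 mm over their backs; the gripper's body (76 mm by 85 mm) begins 54 mm behind the grasp point. The pads swing forward as they close: fully open they stand 13 mm farther back than shut.
Start: joints at [1.014, 0.286, 1.577, -0, 1.279, -0.15], TCP at [0.267, 0.62, 0.224] pointing down, gripper open.
Joint ranges: [-2.77, 2.77], [-0.9, 2.22], [0.21, 2.48], [-1.53, 4.67], [0.24, 2.81], [-2.84, 2.84]. Speed limits (rad/s): [2.79, 2.79, 3.14, 3.14, 3.14, 3.14].

INTERFACE

Orientations are given as a unit quaternion [w, x, y, z].
In Python, from workcell import env, snapshot, sign_off gives the robot as it stands.
- The arm moves only by the tool play_rows, never from a script. Its argument "rows" is a list of rows, each a list of 6 numbers: the shift along the tool's x, y, z in m, then the turn, a rotation vector about the tool's x, y, z in units of 6 degrees (1.0 is 6 degrees). In form: [[dx, dy, dz, ax, ay, az], ...]. A call has 1 to 12 rows; each row shifts and turns the commanded pose from where the row before left it, along the tool's axes as they then stand; what a row does not reach is not made up. A row lasts 1/10 s, in which the tool goes at most 50 mm and 8.59 degrees, less where a joint would pass 70% of its speed; a pose out of reach is approached as far as the arm can. A call with a gripper value outside its range is refused whole. "claw" is the opening, from 0 (shut) to 1 (fully open), set as the call begins (left out, the last holds). The fingers move at their own pace and stop on an object; the grip force is fixed at half the most. Time passes only in rows, so rows that do not move let the fingers close. It gives the time, the measured TCP pose, the force, the opening and the grip force at its end, in the units of the state.
- env.observe(): the state, without advancing time (a new reading comes with each control period).
- snapshot(name): name is "scene" or "top"; returns a dict with "color" (420x560x3 uint8, red, green, blue), "range_z" (420x560 float32, m along the optical axis (not along the pixel's ray), 0 where there is no reading), "fx", "fy", "cx", "cy" (pixels), "T" (4x4, takes a point from camera to world coordinates). Camera axes: x right, y up, looking along -z (the intrinsics and any distortion apply to the point x, -y, -z); pixel columns grow to the right and rows downward; lengths in m; the calibration is good to about 2 mm. A picture is of the moment at which its call begins.
- sign_off(): hands the job in; it is judged then, once.
The state is a dict: "t": time; "joints": joint angles; "qd": joint speeds; "tau": joint torques, N m; "position": TCP position; "orientation": TCP orientation; "force": force on the tool from outside, world axes, zero at the start; "ft_torque": the same for the moment, N m; "width": finger opening in m; "finger_force": force on a finger pad.
Only numpy, scipy, OpenCV 4.12 (cv2) and the standard library are available. Lean on these libraries where they do the work, as an engineer would, in place of code of your own. Each camera call takes 0.05 s, during which the arm holds its last target. There are 200 camera calls.

TASK

The tea caddy's lid is standing proud: first press it down until it is fully home, then fetch the red snap cap, set it over the round stud in the middle of the lid and push until it clicks and sits flat on the grey collar. Keep pressing the cap down firmly after the click and finish like that, still pushing on it. Do not tip the caddy or push it out of its place, and leave the salt shaker, spice jar, tin and teaspoon where they are.

Things in the scene. Friction and masses are not known exactly. Their poses are not given: they have to be found in the camera images.
- caddy: Pale grey round lidded tea caddy, 87 mm across, loose on the worktop, about 0.8 kg. Origin at the centre of its underside, z up.
- caddy_lid (a joint): How far the caddy's lid stands proud of fully home, in m: 0 = fully home, larger = higher (starts 0.006 to 0.014). It slides straight down with a stiff rub: about 4 N pushes it, to a firm stop. It stays where it is left. Pressing on the stud's flat top is a good way to press it.
- stud_seat (a point): Centre of the flat top of the grey collar (48 mm across) on the lid, where the cap's rim comes to rest; moves with the lid; 99 mm above the worktop when the lid is home. From here the white stud rises 20 mm: 32 mm across, its top 4 mm tapering to a flat 24 mm across. Four steel ball catches stand 3 mm out of its side, 7 mm above this point, and spring inward.
- stud_top (a point): Centre of the stud's flat top, 20 mm above stud_seat; moves with the lid.
- cap: Loose red round snap cap with fine ribs and a darker disc on its flat closed top: 48 mm across, 27 mm tall, 40 g, standing mouth down on the worktop. Origin at its centre, half-way up, z up towards the closed top; fully on, it is 13.5 mm above stud_seat. It may be turned about z in any way.
- cap_rim (a point): Centre of the cap's lower rim, 13.5 mm below its origin. The mouth is 34 mm across at a bead inside the rim: 1 mm play round the stud. The rim is about 10 mm above stud_seat when the bead meets the catches; the push then rises to about 10 N and drops suddenly (the click) with the rim 4 to 7 mm above it; then the cap goes down until its rim rests on the collar.
- salt_shaker: Bystander: grey-topped glass salt shaker, 44 mm across, 90 mm tall, to be left alone. Origin at the centre of its underside. It and the cap may have changed places.
- spice_jar: Bystander: spice jar with a green lid, 44 mm across, 99 mm tall, to be left alone. Origin at the centre of its underside.
- tin: Bystander: food tin with a green and white label, 57 mm across, 72 mm tall, to be left alone. Origin at the centre of its underside.
- teaspoon: Bystander: steel teaspoon lying flat, 130 mm long, 26 mm wide, 11 mm high, to be left alone. Origin at the centre of its underside.

How it is judged:
On the way, in this order (a step that is already met when the one before it is completed fails the run):
1. the lid is pressed fully home while the cap is still off (value of joint caddy_lid below 0.0015 m and distance between cap and stud_seat above 0.06 m), for 0.2 s.
2. the cap is snapped onto the stud, its rim down on the collar (horizontal distance between cap and stud_seat below 0.003 m and z of cap in the frame of stud_seat below 0.0155 m and angle between cap's own z axis and vertical below 0.12 rad), for 0.1 s.
At the end, for the whole second after the job is handed in: Lid home (1.5 mm); cap snapped on the stud (rim within 2 mm of the collar, centred within 3 mm, level within 0.12 rad), robot still pushing it onto the caddy with over 4 N; caddy upright, within 40 mm of its start; bystanders within 30 mm of theirs (all of step 2 and value of joint caddy_lid below 0.0015 m and contact force between cap and caddy above 4 N and contact force between any of the fingers, the arm and cap above 2 N and angle between caddy's own z axis and vertical below 0.05 rad and distance of caddy from where it was at the start of the episode below 0.04 m and distance of each of salt_shaker, spice_jar, tin, teaspoon from where it was at the start of the episode below 0.03 m); the arm keeps its last pose, push and grip.
It fails at once if the caddy is tipped (angle between caddy's own z axis and vertical above 0.3 rad).
It fails at once if the caddy is pushed out of its place by more than 40 mm (distance of caddy from where it was at the start of the episode above 0.04 m).
It fails at once if a bystander is moved by more than 30 mm (distance of any of salt_shaker, spice_jar, tin, teaspoon from where it was at the start of the episode above 0.03 m).
It also fails if it takes over 56 s, if anything falls off the work surface, if the arm or the gripper's body presses on something with over 40 N, if the wrist force passes 120 N, or if a joint passes its speed limit or range.

## Working session

There is one attempt and no reset: what is moved stays moved. The work goes in short steps, Python scripts to look and compute and a tool call to move; the robot and the scene stay as the last step left them, time stands still between calls to the robot, and variables do not carry over. Pictures are saved under pics/ and viewed, at most 10 in all, crops included, and the job is handed in when it is done.

Besides the shell and the picture viewer there is one more tool, called after ">>>" in YAML: its name, and indented under it one key for each argument. play_rows: Moves the arm, as the interface text tells. Its arguments: {"type":"object","properties":{"rows":{"type":"array","items":{"type":"array","items":{"type":"number"}}},"claw":{"type":"number"}},"required":["rows"]}

```bash
mkdir -p pics; ls; cat > h.py <<'E'
import numpy as np, cv2
from workcell import env, snapshot, sign_off
def save(s,n): cv2.imwrite(f'pics/{n}.png',cv2.cvtColor(s['color'],cv2.COLOR_RGB2BGR))
def cloud(s):
    z=s['range_z']; v,u=np.mgrid[:z.shape[0],:z.shape[1]]
    p=np.stack([(u-s['cx'])/s['fx']*z,-(v-s['cy'])/s['fy']*z,-z],-1)
    T=np.array(s['T']); w=p@T[:3,:3].T+T[:3,3]; w[z<=0]=np.nan; return w
def ray(s,u,v,h):
    T=np.array(s['T']); d=T[:3,:3]@np.array([(u-s['cx'])/s['fx'],-(v-s['cy'])/s['fy'],-1]); o=T[:3,3]
    return o+d*(h-o[2])/d[2]
E
python3 - <<'E'
from h import *
a=snapshot('scene');b=snapshot('top');save(a,'s0');save(b,'t0')
cv2.imwrite('pics/both0.png',cv2.resize(np.vstack([cv2.imread('pics/s0.png'),cv2.imread('pics/t0.png')]),(400,600)))
print({k:a[k] for k in a if k not in('color','range_z')},{k:b[k] for k in b if k not in('color','range_z')})
print(env.observe())
E
```

```text
pics
{'fx': 404.08866906110995, 'fy': 404.08866906110995, 'cx': 283.93839116654823, 'cy': 203.15044650011183, 'T': array([[ 0.69635726,  0.50582375, -0.50914526,  0.0855021 ],
       [-0.71756962,  0.50397565, -0.48073109, -0.44360595],
       [ 0.01343161,  0.70010776,  0.71391086,  0.72383465],
       [ 0.        ,  0.        ,  0.        ,  1.        ]])} {'fx': 385.11215534815875, 'fy': 385.11215534815875, 'cx': 283.29422414902433, 'cy': 205.8413716553643, 'T': array([[-0.01841372,  0.98262299, -0.18469702,  0.39714507],
       [-0.99959043, -0.02213996, -0.01813272, -0.02251139],
       [-0.02190681,  0.18428749,  0.98262822,  0.92238906],
       [ 0.        ,  0.        ,  0.        ,  1.        ]])}
{'t': 0.1, 'joints': array([ 1.01401573e+00,  2.87100177e-01,  1.57805210e+00, -1.79399405e-05,
        1.27859118e+00, -1.49995580e-01]), 'qd': array([-0.00109483, -0.00050506, -0.00435037,  0.00026059, -0.00173695,
       -0.00012259]), 'tau': array([ 1.69904637e-03, -4.07291973e+01, -2.93700778e+01, -5.04794320e-05,
        3.34915094e-03,  1.21601963e-05]), 'position': array([0.26671388, 0.61939943, 0.22235847]), 'orientation': array([-3.64116167e-04,  2.01990408e-01,  9.79386909e-01, -1.01191712e-03]), 'force': array([ 0.60206069, -0.71253355,  0.48415389]), 'ft_torque': array([ 0.01818483,  0.01558413, -0.03208632]), 'finger_force': 0.0, 'width': 0.08542273435783741}
```

View pics/s0.png

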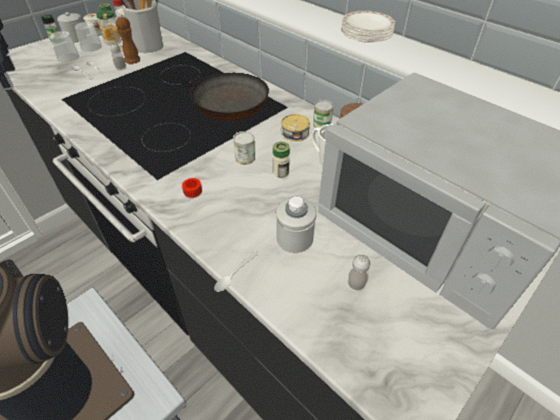

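View pics/t0.png

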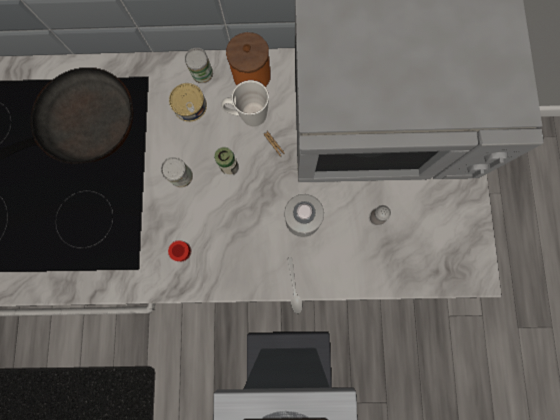

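The scene view shows the cap at (192,187), the caddy's stud at (296,203) and the salt shaker at (359,272). In the top view the cap is at (179,251) and the stud at (304,212), with the microwave just behind the caddy.

```bash
python3 - <<'E'
from h import *
a=snapshot('scene');b=snapshot('top')
for n,s in(('scene',a),('top',b)):
    w=cloud(s); hsv=cv2.cvtColor(s['color'],cv2.COLOR_RGB2HSV)
    m=((hsv[...,0]<8)|(hsv[...,0]>172))&(hsv[...,1]>180)&(hsv[...,2]>90)
    k,lab,st,c=cv2.connectedComponentsWithStats(m.astype(np.uint8)); i=1+np.argmax(st[1:,4])
    P=w[lab==i]; P=P[np.isfinite(P[:,2])]; T=P[P[:,2]>np.percentile(P[:,2],90)-.004]
    print(n,'cap',st[i],'zmax',np.percentile(P[:,2],[5,50,95]),'top mid',(T.max(0)+T.min(0))/2,np.ptp(T,axis=0))
    # caddy layers near
    g=ray(s,*((296,203) if n=='scene' else (304,212)),.125); print('stud ray',g)
    r=np.hypot(w[...,0]-g[0],w[...,1]-g[1])
    Q=w[(r<.06)&(w[...,2]>.05)]
    h,e=np.histogram(Q[:,2],bins=np.arange(.05,.15,.003)); print(dict(zip(e.round(3),h)))
    for lo,hi in((.118,.14),(.09,.117)):
        R=Q[(Q[:,2]>lo)&(Q[:,2]<hi)]; print(lo,len(R),(R.max(0)+R.min(0))/2,np.ptp(R,axis=0),np.median(R[:,2]))
w=cloud(b)
for v,u in((155,320),(155,400),(100,400),(170,460),(178,310),(160,225),(171,175),(214,381),(260,290),(303,297),(105,250)): print((u,v),w[v,u].round(3))
E
```

```text
scene cap [183 178  18  19 283] zmax [0.00738386 0.02529521 0.02812515] top mid [0.46471566 0.23745612 0.02677349] [0.04874693 0.04548283 0.00584416]
stud ray [ 0.53058308 -0.05781579  0.125     ]
{np.float64(0.05): np.int64(34), np.float64(0.053): np.int64(40), np.float64(0.056): np.int64(25), np.float64(0.059): np.int64(32), np.float64(0.062): np.int64(42), np.float64(0.065): np.int64(36), np.float64(0.068): np.int64(30), np.float64(0.071): np.int64(48), np.float64(0.074): np.int64(26), np.float64(0.077): np.int64(1), np.float64(0.08): np.int64(13), np.float64(0.083): np.int64(33), np.float64(0.086): np.int64(42), np.float64(0.089): np.int64(113), np.float64(0.092): np.int64(326), np.float64(0.095): np.int64(140), np.float64(0.098): np.int64(18), np.float64(0.101): np.int64(40), np.float64(0.104): np.int64(97), np.float64(0.107): np.int64(11), np.float64(0.11): np.int64(20), np.float64(0.113): np.int64(20), np.float64(0.116): np.int64(19), np.float64(0.119): np.int64(27), np.float64(0.122): np.int64(70), np.float64(0.125): np.int64(37), np.float64(0.128): np.int64(0), np.float64(0.
[... 1516 characters left out ...]
), np.float64(0.137): np.int64(0), np.float64(0.14): np.int64(0), np.float64(0.143): np.int64(0), np.float64(0.146): np.int64(0)}
0.118 178 [ 0.53761301 -0.05130194  0.12408984] [0.03045651 0.02975521 0.01185824] 0.12472732682589005
0.09 1005 [ 0.53693906 -0.05212577  0.10349492] [0.08473519 0.08341445 0.0269805 ] 0.09491683159503239
(320, 155) [ 0.628 -0.082  0.213]
(400, 155) [ 0.629 -0.238  0.199]
(400, 100) [ 0.714 -0.228  0.259]
(460, 170) [ 0.625 -0.399  0.092]
(310, 178) [ 0.627 -0.07   0.047]
(225, 160) [0.659 0.121 0.099]
(175, 171) [0.645 0.242 0.068]
(381, 214) [ 0.531 -0.221  0.086]
(290, 260) [ 0.439 -0.019  0.001]
(297, 303) [ 0.34  -0.033  0.   ]
(250, 105) [0.832 0.074 0.009]
```

```bash
python3 -c "
import cv2
a=cv2.imread('pics/s0.png')[170:270,240:350];b=cv2.imread('pics/t0.png')[170:270,250:360]
c=cv2.hconcat([a,b]);cv2.imwrite('pics/c0.png',cv2.resize(c,None,fx=3.6,fy=3.6,interpolation=2))"
```

```text
(no output)
```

View pics/c0.png

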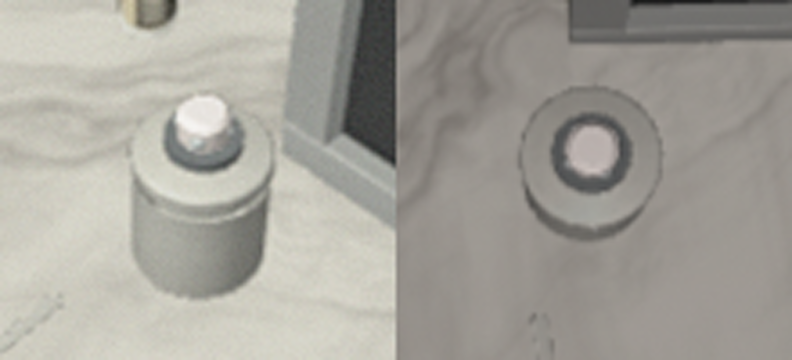

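The crops show the white stud centred on the grey collar, with about 6 mm of lid proud and the microwave front clear of the caddy by about 45 mm. Depth puts the caddy at (0.5365, -0.0525) and the cap at (0.465, 0.239).

```bash
cat >> h.py <<'E'
from scipy.spatial.transform import Rotation as Ro
def delta(tgt):
    o=env.observe(); q=o['orientation']; R=Ro.from_quat([q[1],q[2],q[3],q[0]]).as_matrix()
    print('pos',o['position'].round(4),'F',o['force'].round(1),'tiltz',R[:,2].round(4),'ty',R[:,1].round(3)); print('tool delta',(R.T@(np.array(tgt)-o['position'])).round(4))
E
python3 -c "
from h import *
delta([.5365,-.0525,.2])"
```

```text
pos [0.2668 0.6196 0.2227] F [ 0.4  0.  -0.3] tiltz [-8.0e-04 -1.3e-03 -1.0e+00] ty [ 0.396  0.918 -0.002]
tool delta [-0.5136 -0.5105  0.0234]
```

>>> play_rows:
  rows:
    - [-0.032,-0.032,0,0,0,0]
    - [-0.032,-0.032,0,0,0,0]
    - [-0.032,-0.032,0,0,0,0]
    - [-0.032,-0.032,0,0,0,0]
    - [-0.032,-0.032,0,0,0,0]
    - [-0.032,-0.032,0,0,0,0]
    - [-0.032,-0.032,0,0,0,0]
    - [-0.032,-0.032,0,0,0,0]
    - [-0.032,-0.032,0,0,0,0]
    - [-0.032,-0.032,0,0,0,0]
    - [-0.032,-0.032,0,0,0,0]
    - [-0.032,-0.032,0,0,0,0]
  claw: 0

```text
t: 1.4
position: [0.468, 0.1135, 0.2237]
orientation: [0.0, 0.202, 0.979, 0.0]
force: [0.0, 0.3, -0.6]
width: -0.0003
finger_force: 0.0
```

>>> play_rows:
  rows:
    - [-0.032,-0.032,0,0,0,0]
    - [-0.032,-0.032,0,0,0,0]
    - [-0.032,-0.032,0.01,0,0,0]
    - [-0.032,-0.032,0.01,0,0,0]
    - [0,0,0,0,0,0]
    - [0,0,0,0,0,0]
    - [0,0,0,0,0,0]

```text
t: 2.1
position: [0.5344, -0.0521, 0.2037]
orientation: [-0.0, 0.202, 0.979, 0.0]
force: [0.1, 0.2, 0.8]
width: 0.0003
finger_force: 0.0
```

```bash
python3 -c "
from h import *
delta([.5365,-.0525,.155])
print(env.observe()['width'])
s=snapshot('scene');save(s,'s1');w=cloud(s)
cv2.imwrite('pics/c1.png',cv2.resize(cv2.imread('pics/s1.png')[60:280,180:440],None,fx=2.5,fy=2.5))"
```

```text
pos [ 0.5344 -0.0521  0.2037] F [0.1 0.2 0.8] tiltz [-2.e-04  4.e-04 -1.e+00] ty [0.395 0.919 0.   ]
tool delta [-0.0021  0.0004  0.0487]
0.0002738530592681275
```

View pics/c1.png

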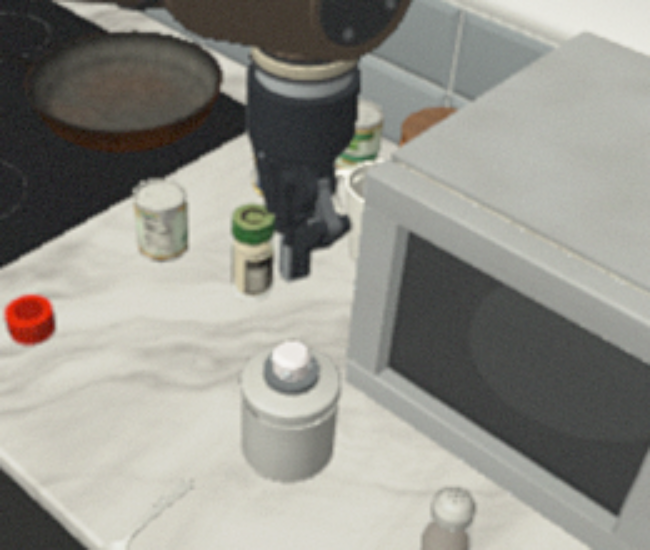

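The view shows the closed fingers poised above the stud at about (292,275) to (292,355) in the crop, clear of the microwave.

>>> play_rows:
  rows:
    - [-0.002,0,0.02,0,0,0]
    - [0,0,0.02,0,0,0]
    - [0,0,0.01,0,0,0]
    - [0,0,0.003,0,0,0]
    - [0,0,0.003,0,0,0]
    - [0,0,0.002,0,0,0]
    - [0,0,0,0,0,0]

```text
t: 2.85
position: [0.5369, -0.0537, 0.1462]
orientation: [0.001, 0.202, 0.979, -0.0]
force: [-0.1, -0.3, 0.3]
width: 0.0002
finger_force: 0.0
```

>>> play_rows:
  rows:
    - [0,0,0.002,0,0,0]
    - [0,0,0.002,0,0,0]
    - [0,0,0.002,0,0,0]
    - [0,0,0,0,0,0]

```text
t: 3.25
position: [0.5363, -0.0537, 0.1392]
orientation: [-0.0, 0.202, 0.979, 0.0]
force: [0.3, -0.1, 0.4]
width: 0.0
finger_force: 0.0
```

>>> play_rows:
  rows:
    - [0,0,0.001,0,0,0]
    - [0,0,0.001,0,0,0]
    - [0,0,0,0,0,0]

```text
t: 3.55
position: [0.5364, -0.0537, 0.1375]
orientation: [-0.0, 0.202, 0.979, 0.0]
force: [0.2, 0.1, -0.9]
width: -0.0
finger_force: 0.0
```

```bash
python3 -c "
from h import *
delta([.5365,-.0525,.139])
s=snapshot('scene');save(s,'s2')
cv2.imwrite('pics/c2.png',cv2.resize(cv2.imread('pics/s2.png')[130:270,220:380],None,fx=4,fy=4))"
```

```text
pos [ 0.5364 -0.0537  0.1375] F [ 0.2  0.1 -0.9] tiltz [-2.e-04  1.e-04 -1.e+00] ty [ 0.396  0.918 -0.   ]
tool delta [ 0.0004  0.0011 -0.0015]
```

View pics/c2.png

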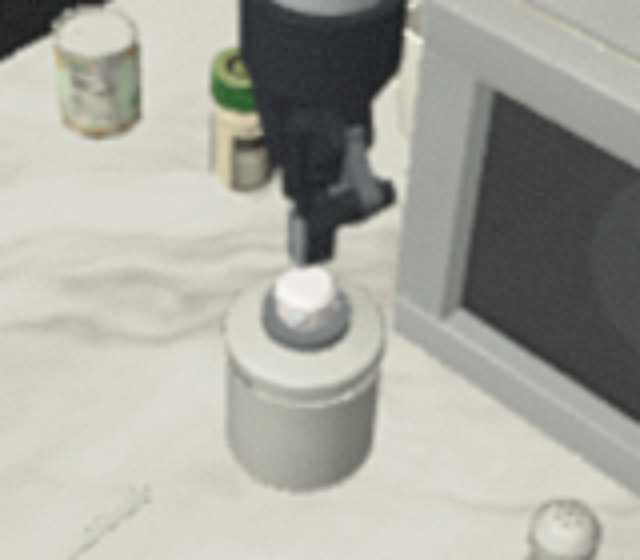

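The fingertip (at (310,262) in the crop) does not cover the stud top at (305,285), so it is either still above the stud or slightly behind it. I'll measure this.

```bash
python3 -c "
from h import *
for n in('scene','top'):
    s=snapshot(n);w=cloud(s)
    r=np.hypot(w[...,0]-.5364,w[...,1]+.0537)
    if n=='scene':
        for v in range(184,216,2): print(v,[tuple((w[v,u]*1000).round().astype(int)) if np.isfinite(w[v,u,0]) else None for u in (290,294,297,300,304)])
    Q=w[(r<.06)]
    h,e=np.histogram(Q[:,2],bins=np.arange(.08,.16,.003)); print(n,list(zip((e[:-1]*1000).round().astype(int).tolist(),h.tolist())))
"
```

```text
184 [(np.int64(666), np.int64(84), np.int64(-3)), (np.int64(519), np.int64(-60), np.int64(187)), (np.int64(516), np.int64(-71), np.int64(197)), (np.int64(510), np.int64(-83), np.int64(209)), (np.int64(502), np.int64(-99), np.int64(224))]
186 [(np.int64(661), np.int64(79), np.int64(-4)), (np.int64(524), np.int64(-56), np.int64(176)), (np.int64(512), np.int64(-74), np.int64(196)), (np.int64(510), np.int64(-84), np.int64(204)), (np.int64(511), np.int64(-92), np.int64(209))]
188 [(np.int64(654), np.int64(72), np.int64(-2)), (np.int64(525), np.int64(-55), np.int64(170)), (np.int64(523), np.int64(-65), np.int64(177)), (np.int64(512), np.int64(-82), np.int64(196)), (np.int64(680), np.int64(46), np.int64(-2))]
190 [(np.int64(649), np.int64(68), np.int64(-3)), (np.int64(524), np.int64(-57), np.int64(166)), (np.int64(526), np.int64(-63), np.int64(169)), (np.int64(533), np.int64(-64), np.int64(165)), (np.int64(674), np.int64(41), np.int64(-1))]
192 [(np.int64(642), np.int64(61), np.int64(0)), (np.int64(524), np.int64(-57), np.int64(161)), (np.int64(525), np.int64(-64), np.int64(165)), (np.int64
[... 2543 characters left out ...]
3), np.int64(103)), (np.int64(523), np.int64(-68), np.int64(105)), (np.int64(528), np.int64(-73), np.int64(105)), (np.int64(536), np.int64(-77), np.int64(101))]
scene [(80, 13), (83, 34), (86, 41), (89, 112), (92, 337), (95, 125), (98, 27), (101, 33), (104, 104), (107, 12), (110, 16), (113, 24), (116, 13), (119, 29), (122, 74), (125, 36), (128, 0), (131, 0), (134, 0), (137, 0), (140, 0), (143, 3), (146, 2), (149, 8), (152, 11), (155, 16)]
top [(80, 0), (83, 0), (86, 0), (89, 0), (92, 0), (95, 0), (98, 0), (101, 0), (104, 0), (107, 0), (110, 0), (113, 0), (116, 0), (119, 0), (122, 0), (125, 0), (128, 0), (131, 0), (134, 0), (137, 0), (140, 0), (143, 0), (146, 0), (149, 0), (152, 0), (155, 0)]
```

The camera puts the fingertips near z ≈ 0.146, about 20 mm above the stud. That's higher than the nominal TCP geometry suggests, but the zero contact force agrees with it. I'll go down in guarded steps.

>>> play_rows:
  rows:
    - [0,0,0.002,0,0,0]
    - [0,0,0.002,0,0,0]
    - [0,0,0.002,0,0,0]
    - [0,0,0.002,0,0,0]
    - [0,0,0,0,0,0]

```text
t: 4.2
position: [0.5362, -0.0536, 0.1291]
orientation: [-0.0, 0.202, 0.979, 0.0]
force: [-0.0, 0.0, 0.6]
width: -0.0002
finger_force: 0.0
```

```bash
python3 -c "
from h import *
delta([.5365,-.0525,.139])
s=snapshot('scene');w=cloud(s)
c=s['color'][130:270,220:380]; cv2.imwrite('pics/c3.png',cv2.cvtColor(cv2.resize(c,None,fx=4,fy=4),cv2.COLOR_RGB2BGR))
for v in range(192,208,2): print(v,[(w[v,u]*1000).round().tolist() for u in (294,297,300)])
"
```

```text
pos [ 0.5362 -0.0536  0.1291] F [-0.   0.   0.6] tiltz [-9.e-04  3.e-04 -1.e+00] ty [ 0.396  0.918 -0.   ]
tool delta [ 0.0002  0.0011 -0.0099]
192 [[525.0, -56.0, 159.0], [524.0, -65.0, 166.0], [530.0, -67.0, 163.0]]
194 [[523.0, -58.0, 156.0], [525.0, -64.0, 159.0], [531.0, -67.0, 157.0]]
196 [[525.0, -56.0, 148.0], [525.0, -65.0, 154.0], [534.0, -65.0, 148.0]]
198 [[524.0, -57.0, 144.0], [525.0, -65.0, 149.0], [531.0, -67.0, 146.0]]
200 [[523.0, -58.0, 139.0], [539.0, -53.0, 125.0], [543.0, -58.0, 125.0]]
202 [[530.0, -52.0, 124.0], [535.0, -57.0, 124.0], [538.0, -62.0, 126.0]]
204 [[526.0, -57.0, 125.0], [530.0, -61.0, 125.0], [535.0, -65.0, 124.0]]
206 [[524.0, -58.0, 121.0], [529.0, -63.0, 121.0], [534.0, -66.0, 119.0]]
```

View pics/c3.png

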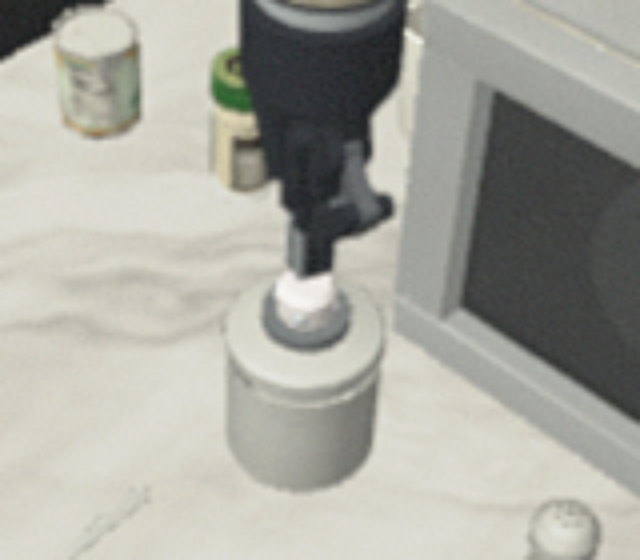

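The fingertips have come down to about z = 0.138, directly over the stud at (310,275) in the crop. They have about 13 mm still to go.

>>> play_rows:
  rows:
    - [0,0,0.003,0,0,0]
    - [0,0,0.003,0,0,0]
    - [0,0,0.002,0,0,0]
    - [0,0,0,0,0,0]

```text
t: 4.65
position: [0.5362, -0.0536, 0.1211]
orientation: [-0.0, 0.202, 0.979, 0.0]
force: [-0.0, 0.1, -0.9]
width: 0.0001
finger_force: 0.0
```

>>> play_rows:
  rows:
    - [0,0,0.002,0,0,0]
    - [0,0,0.002,0,0,0]
    - [0,0,0,0,0,0]

```text
t: 4.95
position: [0.5365, -0.0537, 0.1175]
orientation: [-0.0, 0.202, 0.979, 0.0]
force: [-0.2, -0.4, 1.1]
width: 0.0004
finger_force: 0.0
```

>>> play_rows:
  rows:
    - [0,0,0.002,0,0,0]
    - [0,0,0.001,0,0,0]
    - [0,0,0,0,0,0]

```text
t: 5.25
position: [0.5366, -0.0537, 0.1146]
orientation: [0.0, 0.202, 0.979, -0.0]
force: [0.9, -0.5, 1.8]
width: -0.0003
finger_force: 0.3
```

Light contact, at TCP z ≈ 0.1146. The lid has about 6 mm to go to its stop.

>>> play_rows:
  rows:
    - [0,0,0.001,0,0,0]
    - [0,0,0.001,0,0,0]
    - [0,0,0.001,0,0,0]
    - [0,0,0,0,0,0]

```text
t: 5.65
position: [0.5366, -0.0537, 0.1115]
orientation: [0.0, 0.202, 0.979, -0.0]
force: [0.7, 0.3, 1.3]
width: 0.0001
finger_force: 0.3
```

>>> play_rows:
  rows:
    - [0,0,0.001,0,0,0]
    - [0,0,0.001,0,0,0]
    - [0,0,0,0,0,0]

```text
t: 5.95
position: [0.5367, -0.0538, 0.1113]
orientation: [-0.0, 0.202, 0.979, -0.0]
force: [-3.7, 0.6, 8.9]
width: -0.0001
finger_force: 4.4
```

>>> play_rows:
  rows:
    - [0,0,0.001,0,0,0]
    - [0,0,0.001,0,0,0]
    - [0,0,0,0,0,0]

```text
t: 6.25
position: [0.5371, -0.0538, 0.1113]
orientation: [-0.0, 0.202, 0.979, -0.0]
force: [-7.3, 1.9, 17.4]
width: -0.0003
finger_force: 8.4
```

```bash
python3 -c "
from h import *
s=snapshot('scene');w=cloud(s)
c=s['color'][130:270,220:380]; cv2.imwrite('pics/c4.png',cv2.cvtColor(cv2.resize(c,None,fx=4,fy=4),cv2.COLOR_RGB2BGR))
r=np.hypot(w[...,0]-.5364,w[...,1]+.0537)
Q=w[r<.06]
for lo,hi in ((.08,.1),(.097,.11),(.112,.13)):
    R=Q[(Q[:,2]>lo)&(Q[:,2]<hi)];print(lo,len(R),np.median(R[:,2]),((R.max(0)+R.min(0))/2).round(4))
for v in range(192,214,2): print(v,[(w[v,u]*1000).round().tolist() for u in (294,297,300)])
"
```

```text
0.08 765 0.08748199539051105 [ 0.5354 -0.0532  0.09  ]
0.097 164 0.09903633177724125 [ 0.5351 -0.054   0.1035]
0.112 96 0.117059250599583 [ 0.5344 -0.0539  0.1208]
192 [[521.0, -59.0, 164.0], [525.0, -64.0, 165.0], [511.0, -84.0, 188.0]]
194 [[521.0, -60.0, 159.0], [516.0, -72.0, 171.0], [512.0, -83.0, 182.0]]
196 [[525.0, -56.0, 148.0], [513.0, -74.0, 169.0], [511.0, -84.0, 178.0]]
198 [[525.0, -57.0, 143.0], [526.0, -63.0, 146.0], [532.0, -67.0, 145.0]]
200 [[526.0, -56.0, 136.0], [527.0, -63.0, 140.0], [531.0, -67.0, 140.0]]
202 [[526.0, -56.0, 130.0], [525.0, -65.0, 137.0], [533.0, -66.0, 132.0]]
204 [[525.0, -57.0, 126.0], [526.0, -65.0, 130.0], [533.0, -67.0, 127.0]]
206 [[525.0, -57.0, 119.0], [531.0, -60.0, 117.0], [534.0, -66.0, 119.0]]
208 [[523.0, -60.0, 117.0], [529.0, -62.0, 114.0], [534.0, -67.0, 114.0]]
210 [[524.0, -59.0, 110.0], [528.0, -64.0, 110.0], [532.0, -68.0, 111.0]]
212 [[521.0, -62.0, 108.0], [527.0, -65.0, 106.0], [533.0, -68.0, 104.0]]
```

View pics/c4.png

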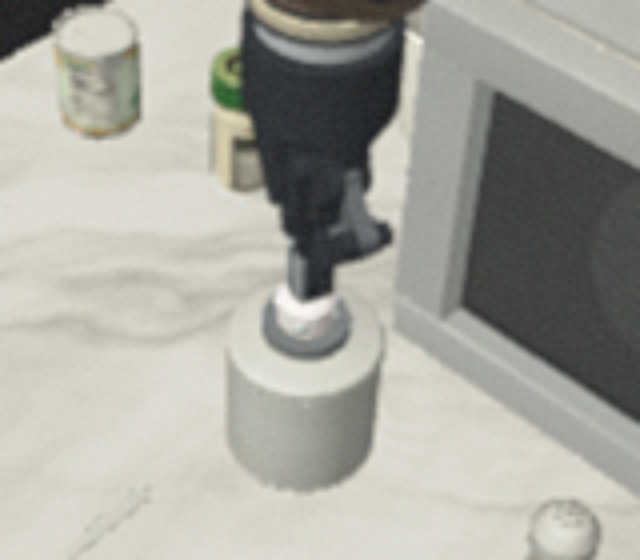

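The lid is now home: collar at z = 0.099, stud top at 0.119, and the caddy hasn't moved. It also fixes the tool: the shut fingertips sit at reported z + 0.008. Next I retreat and go to the cap.

>>> play_rows:
  rows:
    - [0,0,0,0,0,0]
    - [0,0,-0.01,0,0,0]
    - [0,0,-0.03,0,0,0]
    - [0,0,-0.04,0,0,0]
    - [0.022,0.03,0,0,0,0]
    - [0.023,0.03,0,0,0,0]
    - [0.023,0.03,0,0,0,0]
    - [0.023,0.03,0,0,0,0]
    - [0.023,0.03,0,0,0,0]
    - [0.023,0.03,0,0,0,0]
    - [0.022,0.03,0,0,0,0]
    - [0.022,0.03,0,0,0,0]

```text
t: 7.5
position: [0.4645, 0.2397, 0.1873]
orientation: [-0.0, 0.202, 0.979, -0.0]
force: [-0.2, 0.3, -0.1]
width: -0.0001
finger_force: 0.0
```

>>> play_rows:
  rows:
    - [0,0,0.03,0,0,0]
    - [0,0,0.03,0,0,0]
    - [0,0,0.03,0,0,0]
    - [0,0,0.02,0,0,0]
    - [0,0,0,0,0,0]
    - [0,0,0,0,0,0]
    - [0,0,0,0,0,0]
  claw: 1

```text
t: 8.2
position: [0.4665, 0.2387, 0.0792]
orientation: [0.001, 0.202, 0.979, 0.001]
force: [0.1, -0.4, 0.3]
width: 0.0852
finger_force: 0.0
```

```bash
python3 -c "
from h import *
delta([.465,.239,-.006])
s=snapshot('scene');w=cloud(s);t=snapshot('top')
c=np.vstack([s['color'][90:230,100:300],t['color'][180:320,80:280]]); cv2.imwrite('pics/c5.png',cv2.cvtColor(cv2.resize(c,None,fx=2.1,fy=2.1),cv2.COLOR_RGB2BGR))
"
```

```text
pos [0.4665 0.2387 0.0792] F [ 0.1 -0.4  0.3] tiltz [ 2.8e-03  8.0e-04 -1.0e+00] ty [0.396 0.918 0.002]
tool delta [ 0.0017 -0.0004  0.0852]
```

View pics/c5.png

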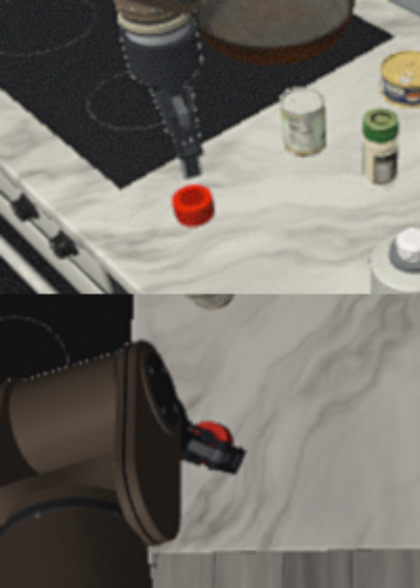

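The scene view has the open gripper just above the cap, which is at (193,205) in the crop. In the top view the fingers cross slightly below the cap's centre, so I'll check the xy centring from depth.

```bash
python3 -c "
from h import *
R=np.array([[-.918,.396],[.396,.918]])
for n in('top','scene'):
    s=snapshot(n);w=cloud(s)
    d=(w[...,:2]-[.4655,.239])@R.T   # tool x,y offsets
    m=(np.hypot(d[...,0],d[...,1])<.075)&(w[...,2]>.06)&(w[...,2]<.13)
    hsv=cv2.cvtColor(s['color'],cv2.COLOR_RGB2HSV)
    for a,b in((-.07,-.03),(.03,.07)):
        k=m&(d[...,1]>a)&(d[...,1]<b); P=np.c_[d[k],w[k][:,2]]*1000
        if len(P)>5: print(n,a,len(P),np.percentile(P,[2,50,98],axis=0).round().tolist())
    red=((hsv[...,0]<8)|(hsv[...,0]>172))&(hsv[...,1]>180)&(hsv[...,2]>90)&(w[...,2]<.04)&(np.hypot(d[...,0],d[...,1])<.05)
    P=np.c_[d[red],w[red][:,2]]*1000; print('red',len(P),np.percentile(P,[2,50,98],axis=0).round().tolist())
"
```

```text
red 53 [[-21.0, -17.0, 24.0], [-15.0, -4.0, 28.0], [-9.0, 16.0, 31.0]]
scene -0.07 87 [[-10.0, -59.0, 100.0], [1.0, -55.0, 116.0], [11.0, -48.0, 130.0]]
red 281 [[-20.0, -23.0, 6.0], [0.0, -11.0, 26.0], [21.0, 20.0, 29.0]]
```

Centring is good: the finger spans ±10 mm about the cap's axis. Going down to grasp.

>>> play_rows:
  rows:
    - [0.001,0,0.02,0,0,0]
    - [0,0,0.02,0,0,0]
    - [0,0,0.02,0,0,0]
    - [0,0,0.01,0,0,0]
    - [0,0,0.006,0,0,0]
    - [0,0,0,0,0,0]
    - [0,0,0,0,0,0]

```text
t: 9.1
position: [0.4651, 0.239, 0.0024]
orientation: [0.001, 0.202, 0.979, 0.0]
force: [-0.4, 0.4, 0.1]
width: 0.0854
finger_force: 0.0
```

>>> play_rows:
  rows:
    - [0,0,0.003,0,0,0]
    - [0,0,0.002,0,0,0]
    - [0,0,0,0,0,0]

```text
t: 9.4
position: [0.4643, 0.2387, -0.0034]
orientation: [-0.0, 0.202, 0.979, -0.0]
force: [0.3, -1.1, -0.2]
width: 0.0852
finger_force: 0.0
```

>>> play_rows:
  rows:
    - [0,0,0,0,0,0]
    - [0,0,0,0,0,0]
    - [0,0,0,0,0,0]
    - [0,0,0,0,0,0]
    - [0,0,0,0,0,0]
    - [0,0,0,0,0,0]
    - [0,0,0,0,0,0]
  claw: 0

```text
t: 10.1
position: [0.465, 0.2389, -0.0028]
orientation: [0.001, 0.202, 0.979, 0.0]
force: [0.1, -0.1, 3.2]
width: 0.0468
finger_force: 61.9
```

Gripped (width 46.8 mm, 62 N). I'll lift, carry the cap above the stud, and measure cap against stud.

>>> play_rows:
  rows:
    - [0,0,-0.01,0,0,0]
    - [0,0,-0.03,0,0,0]
    - [0,0,-0.04,0,0,0]
    - [0,0,-0.04,0,0,0]
    - [0,0,-0.04,0,0,0]
    - [-0.018,-0.024,-0.01,0,0,0]
    - [-0.018,-0.024,0,0,0,0]
    - [-0.018,-0.024,0,0,0,0]
    - [-0.018,-0.024,0,0,0,0]
    - [-0.018,-0.024,0,0,0,0]
    - [-0.018,-0.024,0,0,0,0]
    - [-0.018,-0.024,0,0,0,0]

```text
t: 11.3
position: [0.5128, 0.0335, 0.1663]
orientation: [-0.001, 0.202, 0.979, -0.0]
force: [0.7, 0.4, -0.5]
width: 0.0463
finger_force: 61.6
```

>>> play_rows:
  rows:
    - [-0.018,-0.024,0,0,0,0]
    - [-0.018,-0.024,0,0,0,0]
    - [-0.018,-0.024,0,0,0,0]
    - [0,0,0.015,0,0,0]
    - [0,0,0,0,0,0]
    - [0,0,0,0,0,0]
    - [0,0,0,0,0,0]

```text
t: 12.0
position: [0.5343, -0.0518, 0.1515]
orientation: [-0.0, 0.201, 0.98, 0.0]
force: [-0.4, -0.5, -0.0]
width: 0.0468
finger_force: 61.6
```

```bash
cat > m.py <<'E'
from h import *
delta([.5355,-.0535,.14]); o=env.observe(); p=o['position']
R=np.array([[-.918,.396],[.396,.918]])
for i in range(2):
    s=snapshot('scene');w=cloud(s);hsv=cv2.cvtColor(s['color'],cv2.COLOR_RGB2HSV)
    red=((hsv[...,0]<8)|(hsv[...,0]>172))&(hsv[...,1]>150)&(hsv[...,2]>70)&(w[...,2]>.1)
    P=w[red]; d=(P[:,:2]-[p[0],p[1]])@R.T
    print('red',len(P),'z',np.percentile(P[:,2],[2,98]).round(4))
    # fit circle r=24 on side points
    from scipy.optimize import least_squares
    zt=np.percentile(P[:,2],97); S=P[(P[:,2]<zt-.004)]
    f=least_squares(lambda c:np.hypot(S[:,0]-c[0],S[:,1]-c[1])-.024,[p[0],p[1]],loss='soft_l1',f_scale=.002); print('cap fit',f.x.round(4),'side n',len(S),'res',np.median(abs(f.fun)).round(4))
    Q=w[(np.hypot(w[...,0]-.5355,w[...,1]+.0535)<.06)]
    B=Q[(Q[:,2]<.086)&(Q[:,2]>.02)]
    g=least_squares(lambda c:np.hypot(B[:,0]-c[0],B[:,1]-c[1])-c[2],[.535,-.053,.0425],loss='soft_l1',f_scale=.002); print('caddy fit',g.x.round(4),len(B))
    R2=Q[(Q[:,2]>.103)&(Q[:,2]<.114)]
    if len(R2)>15:
        g2=least_squares(lambda c:np.hypot(R2[:,0]-c[0],R2[:,1]-c[1])-.016,[.535,-.053],loss='soft_l1',f_scale=.002); print('stud fit',g2.x.round(4),len(R2))
        print('tool offset to go',(R@(g2.x-f.x)).round(4),'by caddy',(R@(g.x[:2]-f.x)).round(4))
c=s['color'][90:250,200:380]; cv2.imwrite('pics/c6.png',cv2.cvtColor(cv2.resize(c,None,fx=3,fy=3),cv2.COLOR_RGB2BGR))
E
python3 m.py
```

```text
pos [ 0.5343 -0.0518  0.1515] F [-0.4 -0.5 -0. ] tiltz [-6.e-04  4.e-04 -1.e+00] ty [0.394 0.919 0.   ]
tool delta [-0.0018 -0.0011  0.0115]
red 251 z [0.1595 0.2278]
cap fit [ 0.5359 -0.061 ] side n 240 res 0.0032
caddy fit [ 0.5355 -0.0534  0.0413] 852
stud fit [ 0.5365 -0.0528] 69
tool offset to go [0.0028 0.0078] by caddy [0.0034 0.0069]
red 247 z [0.1595 0.229 ]
cap fit [ 0.5364 -0.0609] side n 238 res 0.0031
caddy fit [ 0.5355 -0.0531  0.0415] 853
stud fit [ 0.5363 -0.0528] 71
tool offset to go [0.0034 0.0074] by caddy [0.0039 0.0068]
```

View pics/c6.png

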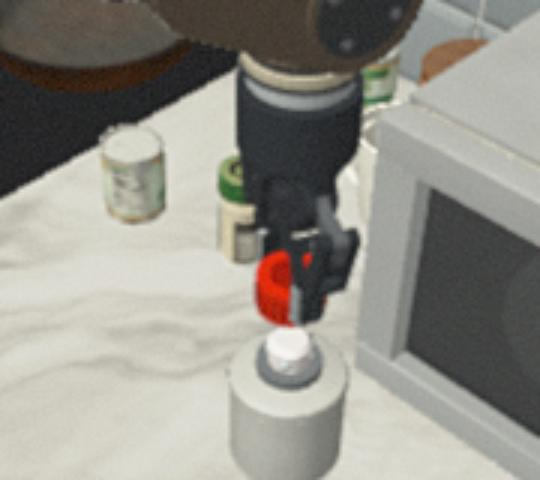

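The cap is held level at (290,285) in the crop, with the stud below it at (290,345). The red mask also picked up parts of the arm, so I'll tighten it.

```bash
sed -i "s/&(w\[...,2\]>.1)/\&(w[...,2]>.145)\&(w[...,2]<.19)\&(np.hypot(w[...,0]-p[0],w[...,1]-p[1])<.035)/; s/zt-.004)\]/zt-.006)]/" m.py; cat >> m.py <<'E'
t=snapshot('top');wt=cloud(t);ht=cv2.cvtColor(t['color'],cv2.COLOR_RGB2HSV)
T=P[P[:,2]>zt-.004];dd=(P[:,:2]-p[:2])@R.T*1000
print('z hist',np.histogram(P[:,2],bins=np.arange(.145,.192,.004)))
print('tool extents mm',np.percentile(dd,[1,5,50,95,99],axis=0).round(1).tolist())
E
python3 m.py
```

```text
pos [ 0.5347 -0.052   0.152 ] F [ 0.   0.1 -0. ] tiltz [ 5.e-04 -1.e-04 -1.e+00] ty [0.394 0.919 0.   ]
tool delta [-0.0013 -0.001   0.012 ]
red 237 z [0.1599 0.1836]
cap fit [ 0.5344 -0.0533] side n 74 res 0.0006
caddy fit [ 0.5354 -0.0532  0.0413] 864
stud fit [ 0.5364 -0.0527] 70
tool offset to go [-0.0015  0.0013] by caddy [-0.0009  0.0005]
red 238 z [0.1596 0.1835]
cap fit [ 0.5346 -0.0532] side n 71 res 0.0005
caddy fit [ 0.5353 -0.0534  0.0412] 876
stud fit [ 0.5361 -0.0528] 65
tool offset to go [-0.0012  0.001 ] by caddy [-0.0007  0.0002]
z hist (array([ 0,  0,  0, 10, 15, 18, 14, 12, 73, 95,  1]), array([0.145, 0.149, 0.153, 0.157, 0.161, 0.165, 0.169, 0.173, 0.177,
       0.181, 0.185, 0.189]))
tool extents mm [[-15.1, -23.8], [-2.0, -21.2], [13.3, -6.2], [22.8, 18.6], [24.1, 22.2]]
```

The cap needs to shift by (−1, +0.5) mm. I'll align it and descend.

>>> play_rows:
  rows:
    - [-0.001,0.0005,0,0,0,0]
    - [0,0,0.01,0,0,0]
    - [0,0,0.01,0,0,0]
    - [0,0,0.006,0,0,0]
    - [0,0,0.002,0,0,0]
    - [0,0,0.002,0,0,0]
    - [0,0,0.002,0,0,0]
    - [0,0,0,0,0,0]
    - [0,0,0,0,0,0]

```text
t: 13.15
position: [0.536, -0.0529, 0.1199]
orientation: [0.0, 0.202, 0.979, -0.0]
force: [-0.4, 0.4, -0.5]
width: 0.0466
finger_force: 61.6
```

>>> play_rows:
  rows:
    - [0,0,0.002,0,0,0]
    - [0,0,0.002,0,0,0]
    - [0,0,0.001,0,0,0]
    - [0,0,0.001,0,0,0]
    - [0,0,0,0,0,0]

```text
t: 13.65
position: [0.5357, -0.0528, 0.1134]
orientation: [-0.0, 0.202, 0.979, 0.0]
force: [0.9, -1.0, -1.0]
width: 0.0468
finger_force: 61.6
```

>>> play_rows:
  rows:
    - [0,0,0.001,0,0,0]
    - [0,0,0.001,0,0,0]
    - [0,0,0.001,0,0,0]
    - [0,0,0.001,0,0,0]
    - [0,0,0,0,0,0]

```text
t: 14.15
position: [0.536, -0.0526, 0.1096]
orientation: [0.0, 0.202, 0.979, 0.0]
force: [2.0, 1.5, -1.5]
width: 0.0464
finger_force: 61.7
```

>>> play_rows:
  rows:
    - [0,0,0.001,0,0,0]
    - [0,0,0.001,0,0,0]
    - [0,0,0.001,0,0,0]
    - [0,0,0,0,0,0]

```text
t: 14.55
position: [0.5362, -0.0527, 0.107]
orientation: [0.0, 0.202, 0.979, 0.0]
force: [1.1, 1.9, 2.3]
width: 0.0468
finger_force: 62.0
```

>>> play_rows:
  rows:
    - [0,0,0.001,0,0,0]
    - [0,0,0.001,0,0,0]
    - [0,0,0,0,0,0]

```text
t: 14.85
position: [0.5367, -0.0526, 0.1059]
orientation: [0.001, 0.202, 0.979, 0.0]
force: [0.7, 2.3, 5.7]
width: 0.0468
finger_force: 62.4
```

The bead has met the catches, at reported z ≈ 0.107, so the cap is over the stud. I'll push on through the click.

>>> play_rows:
  rows:
    - [0,0,0.001,0,0,0]
    - [0,0,0.001,0,0,0]
    - [0,0,0,0,0,0]

```text
t: 15.15
position: [0.537, -0.0526, 0.1045]
orientation: [0.001, 0.202, 0.979, 0.0]
force: [1.1, 3.2, 7.3]
width: 0.0464
finger_force: 62.5
```

>>> play_rows:
  rows:
    - [0,0,0.001,0,0,0]
    - [0,0,0.001,0,0,0]
    - [0,0,0.001,0,0,0]
    - [0,0,0,0,0,0]

```text
t: 15.55
position: [0.5348, -0.0528, 0.0981]
orientation: [-0.001, 0.202, 0.979, -0.0]
force: [2.0, 0.3, -3.2]
width: 0.047
finger_force: 62.0
```

>>> play_rows:
  rows:
    - [0,0,0.001,0,0,0]
    - [0,0,0.001,0,0,0]
    - [0,0,0.001,0,0,0]
    - [0,0,0,0,0,0]

```text
t: 15.95
position: [0.5358, -0.0527, 0.0966]
orientation: [-0.0, 0.202, 0.979, 0.0]
force: [1.9, 3.4, -0.7]
width: 0.0463
finger_force: 62.4
```

Clicked. Continuing down until the rim rests on the collar.

>>> play_rows:
  rows:
    - [0,0,0.001,0,0,0]
    - [0,0,0.001,0,0,0]
    - [0,0,0,0,0,0]

```text
t: 16.25
position: [0.5361, -0.0527, 0.0962]
orientation: [0.0, 0.202, 0.979, 0.0]
force: [-1.5, 3.7, 6.4]
width: 0.0465
finger_force: 63.1
```

>>> play_rows:
  rows:
    - [0,0,0.001,0,0,0]
    - [0,0,0.001,0,0,0]
    - [0,0,0,0,0,0]

```text
t: 16.55
position: [0.5364, -0.0528, 0.0961]
orientation: [-0.0, 0.202, 0.979, 0.0]
force: [-5.9, 4.9, 15.5]
width: 0.0466
finger_force: 64.0
```

>>> play_rows:
  rows:
    - [0,0,0.001,0,0,0]
    - [0,0,0.001,0,0,0]
    - [0,0,0,0,0,0]

```text
t: 16.85
position: [0.5368, -0.053, 0.0961]
orientation: [-0.0, 0.202, 0.979, -0.0]
force: [-8.7, 6.3, 23.4]
width: 0.0461
finger_force: 65.0
```

Firm stop at z = 0.0961 with 23 N. I'll verify the seating and that the push holds.

>>> play_rows:
  rows:
    - [0,0,0,0,0,0]
    - [0,0,0,0,0,0]
    - [0,0,0,0,0,0]
    - [0,0,0,0,0,0]
    - [0,0,0,0,0,0]

```text
t: 17.35
position: [0.5368, -0.053, 0.0961]
orientation: [0.0, 0.202, 0.979, -0.0]
force: [-8.2, 5.0, 23.1]
width: 0.0467
finger_force: 65.0
```

```bash
python3 - <<'E'
from h import *
from scipy.optimize import least_squares
o=env.observe();p=o['position'];print(p,o['force'])
s=snapshot('scene');w=cloud(s);hsv=cv2.cvtColor(s['color'],cv2.COLOR_RGB2HSV)
m=((hsv[...,0]<8)|(hsv[...,0]>172))&(hsv[...,1]>150)&(hsv[...,2]>70)&(w[...,2]<.15)&(np.hypot(w[...,0]-p[0],w[...,1]-p[1])<.04)
P=w[m];print('red z',np.percentile(P[:,2],[2,50,90,98]).round(4))
S=P[P[:,2]<.118];f=least_squares(lambda c:np.hypot(S[:,0]-c[0],S[:,1]-c[1])-.024,p[:2],loss='soft_l1',f_scale=.002);print('cap',f.x.round(4))
Q=w[np.hypot(w[...,0]-.5355,w[...,1]+.0535)<.06];B=Q[(Q[:,2]<.086)&(Q[:,2]>.02)]
g=least_squares(lambda c:np.hypot(B[:,0]-c[0],B[:,1]-c[1])-c[2],[.535,-.053,.042],loss='soft_l1',f_scale=.002);print('caddy',g.x.round(4))
c=s['color'][90:250,200:380]; cv2.imwrite('pics/c7.png',cv2.cvtColor(cv2.resize(c,None,fx=3,fy=3),cv2.COLOR_RGB2BGR))
E
```

```text
[ 0.53682438 -0.05296753  0.09609301] [-8.19559884  4.96410374 23.07727899]
red z [0.1028 0.1248 0.1266 0.1276]
cap [ 0.5365 -0.0541]
caddy [ 0.5358 -0.0532  0.0415]
```

View pics/c7.png

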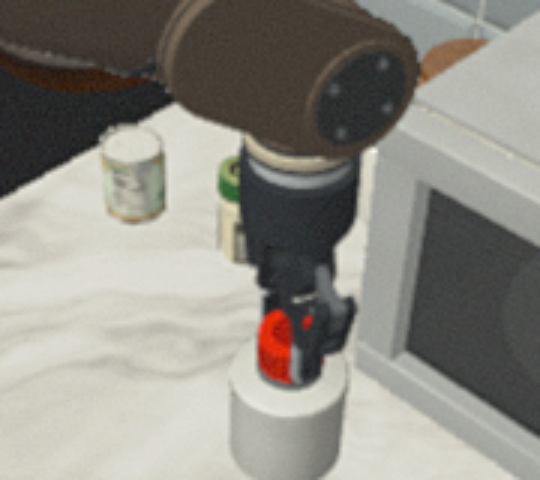

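The cap sits flat on the collar at (290,350) in the crop. Its top is at about 0.126 (0.099 + 0.027), it is centred on the caddy to about 1 mm, and the push holds steady at 23 N.

```bash
python3 -c "
from workcell import sign_off
print(sign_off())"
```

```text
the job is handed in; nothing more can be done
None
```

The lid is pressed home and the red cap clicked on flat against the collar; I handed the job in with the arm still pushing on the cap at about 23 N, though the sign-off gave no verdict.

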